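# Stop the tray's drain, then find the full tin and hold it ready over the tray

### The job

The landscape tray is about to be topped up with stone chips. First stop its square drain hole with the orange plug, pushed fully home so that its collar lies on the tray's floor; then find, by feel, the heaviest of the three identical closed tins and finish holding it up, still and upright, over the middle of the tray, a good hand's breadth (about 12 cm) clear above the rim - the job ends in the hand, so do not put it down or let go. Leave the other two tins standing on the bench and never bring either of them over the tray; tip no tin over and leave everything else where it is.

Things in the scene. Friction and masses are not known exactly. Their poses are not given: they have to be found in the camera images.
- tray_drain (a point): mouth centre of the tray's square drain hole, level with the inner floor, 30 mm above the bench. Pale green fixed tray, 260 mm (x) by 180 mm (y); rim 8 mm wide, 10 mm above the floor. Hole 34 mm square, 22 mm deep, sides along the tray's x and y. Axes: the tray's, x towards the end with small fixed rocks (up to 85 mm above the bench), z up
- tray_mid (a point): the middle of the tray's inner floor, 30 mm above the bench, 55 mm from the drain along the tray's x; same axes
- plug_grip (a point): centre of the loose plug's orange grip block (28 mm square, 35 mm high), 40.5 mm above the plug's underside. Below it a collar 46 mm square, 5 mm thick, and a black foot 32 mm square, 18 mm long (lowest 4 mm taper to 26 mm) that fits the drain in any quarter turn. x, y along its sides, z up; stands on its foot. Fully home: this point 22.5 mm above the hole's mouth
- plug_foot (a point): centre of the underside of the plug's foot; same axes as the plug
- tin_1_mid (a point): centre (43 mm above the underside) of one of three identical closed tins: dark green upright cylinder 58 mm in diameter, 86 mm high, pale blank band, brass lid. They differ only in weight: the full one 0.5 to 0.62 kg, the other two 0.21 to 0.34 kg. They stand on the bench, any of them in any of the three places
- tin_2_mid (a point): centre (43 mm above the underside) of one of three identical closed tins: dark green upright cylinder 58 mm in diameter, 86 mm high, pale blank band, brass lid. They differ only in weight: the full one 0.5 to 0.62 kg, the other two 0.21 to 0.34 kg. They stand on the bench, any of them in any of the three places
- tin_3_mid (a point): centre (43 mm above the underside) of one of three identical closed tins: dark green upright cylinder 58 mm in diameter, 86 mm high, pale blank band, brass lid. They differ only in weight: the full one 0.5 to 0.62 kg, the other two 0.21 to 0.34 kg. They stand on the bench, any of them in any of the three places
- rock_grey: jagged grey rock about 75 mm wide, 80 mm high. Bystander, to be left where it is; its origin is at the centre of its underside
- rock_tan: tan rock about 70 mm wide, 50 mm high. Bystander, to be left where it is; its origin is at the centre of its underside
- mister: clear plastic bottle, 60 mm in diameter, 115 mm high, black cap. Bystander, to be left where it is; its origin is at the centre of its underside
- pot_plant: little shrub in a terracotta pot, 72 mm in diameter, 115 mm high. Bystander, to be left where it is; its origin is at the centre of its underside
- dish: shallow blue ceramic dish 90 mm across, 28 mm high. Bystander, to be left where it is; its origin is at the centre of its underside
- brush_grip (a point): wooden hand brush lying on the bench, 170 mm long, up to 42 mm wide, 20 mm thick, long axis x (towards the bristles). Bystander, to be left where it is; the point is on its handle, 34 mm short of mid-length

How it is judged:
By the outcome, as a careful person would: the job done as asked, in the order asked, and still so for the second after the job is handed in, while the arm keeps its last pose, push and grip.
It also fails if it takes over 72 s, if anything falls off the work surface, if the arm or the gripper's body presses on something with over 40 N, if the wrist force passes 120 N, or if a joint passes its speed limit or range.

### The arm

A 6-joint arm with a two-finger parallel gripper is mounted at the origin on the work surface. World frame = base frame: x ahead of the robot, y to its left, z up, the work surface at z = 0. Lengths are in m, angles in rad, forces in N, time in s.
With the tool pointing down it reaches from about 0.225 to 0.875 m from the base axis. Payload 3.4 kg.
Tool frame: the origin (TCP) lies midway between the tips of the shut fingers; the grasp point (between the pads) lies 19 mm behind it (ctrl.grip_point_offset is the distance from the TCP to the grasp point, in m); x points along the fingers, y is the direction in which the jaws open and shut, and the axes are right-handed (so a half turn about x gives the same grasp; the last joint's range is limited). The gripper opens to 85 mm and grips with 20 to 120 N. Pads are 22 mm wide; open, the fingers measure 114 mm over their backs; the gripper's body (76 mm by 85 mm) begins 54 mm behind the grasp point. The pads swing forward as they close: fully open they stand 13 mm farther back than shut.
Start: joints at [-1.432, 0.276, 1.505, -0, 1.361, -0.121], TCP at [0.148, -0.556, 0.231] pointing down, gripper open.
Joint ranges: [-2.89, 2.89], [-0.75, 2.08], [0.22, 2.7], [-1.18, 4.32], [0.11, 2.71], [-2.7, 2.7]. Speed limits (rad/s): [2.57, 2.57, 3.14, 3.14, 3.14, 3.14].

### API

Orientations are given as a unit quaternion [x, y, z, w].
In Python, from station import sensors, viewer, ticket, ctrl gives the robot as it stands.
- The arm moves only by the tool arm_command, never from a script. Its argument "motion" is text: rows parted by semicolons, each of 7 numbers parted by spaces: the shift along the tool's x, y, z in units of 25 mm (1.0 is 25 mm), then the turn, a rotation vector about the tool's x, y, z in units of 5 degrees (1.0 is 5 degrees), then the closure, from -1 (fully open) to 1 (shut). In form: x y z rx ry rz hand; .... A call has 1 to 10 rows; each row is the pose to reach, as a shift and turn from the pose commanded when the call began, along the tool's axes at that moment; what a row does not reach only later rows make up. A row lasts 1/12 s, in which the tool goes at most 41.7 mm and 7.16 degrees, less where a joint would pass 70% of its speed; a pose out of reach is approached as far as the arm can. A call with a gripper value outside its range is refused whole. The fingers move at their own pace and stop on an object; "newtons" is the grip in N (left out, the last holds). Time passes only in rows, so rows that repeat a pose let the fingers close. It gives the time, the measured TCP pose, the force and the opening at its end, in the units of the state.
- sensors.get_state(): the state, without advancing time (a new reading comes with each control period).
- viewer.get_image(name): name is "side" or "top" or "wrist"; returns a dict with "image" (400x640x3 uint8, red, green, blue), "vfov" (degrees; the focal length in pixels is half the picture's height over the tangent of half this angle, whatever the lens; pixels are square), "cx", "cy" (the principal point, pixels), "dist_coeffs" ([k1, k2, p1, p2, k3] as OpenCV has them; the pictures are not rectified), "rvec" (rotation vector, rad) and "tvec" (3), from world to camera coordinates, as OpenCV has them. Camera axes: x right, y down, z forward; pixel columns grow to the right and rows downward; lengths in m; the calibration is good to about 2 mm. A picture is of the moment at which its call begins. There is no depth.
- ticket.hand_in(): hands the job in, once; it reports no verdict.
The state is a dict: "time": time; "joint_pos": joint angles; "joint_vel": joint speeds; "effort": joint torques, N m; "ee_pos": TCP position; "orientation": TCP orientation; "contact_force": force on the tool from outside, world axes, zero at the start; "moment": the same for the moment, N m; "opening": finger opening in m.
Only numpy, scipy, OpenCV 4.12 (cv2) and the standard library are available. Lean on these libraries where they do the work, as an engineer would, in place of code of your own. Each camera call takes 0.05 s, during which the arm holds its last target.

## Working session

There is one attempt and no reset: what is moved stays moved. The work goes in short steps, Python scripts to look and compute and a tool call to move; the robot and the scene stay as the last step left them, time stands still between calls to the robot, and variables do not carry over. Pictures are saved under pics/ and viewed, and the job is handed in when it is done.

Besides the shell and the picture viewer there is one more tool, called after ">>>" in YAML: its name, and indented under it one key for each argument. arm_command: Moves the arm, as the interface text tells. Its arguments: {"type":"object","properties":{"motion":{"type":"string"},"newtons":{"type":"number"}},"required":["motion"]}

```bash
mkdir -p pics; ls
python3 - <<'E'
from station import sensors, viewer, ctrl
import cv2
for n in ["side","top","wrist"]:
    d=viewer.get_image(n)
    cv2.imwrite(f"pics/{n}0.png",d["image"][:,:,::-1])
    print(n,d["vfov"],d["cx"],d["cy"],d["dist_coeffs"],d["rvec"],d["tvec"])
print(sensors.get_state(), ctrl.grip_point_offset)
E
```

```text
pics
side 46.935188622692394 325.21259670932466 197.86791799316876 [-0.1204886  0.         0.         0.         0.       ] [ 0.2293024  -2.62164083  1.51720016] [0.52890856 0.09235773 1.24287839]
top 44.390188481241196 316.13674065086843 209.13286141538285 [-0.04012737  0.          0.          0.          0.        ] [ 2.13730362 -2.18289729  0.15655212] [-0.03184635  0.55050969  1.24937043]
wrist 71.02834462284656 319.266907333118 195.65794352483707 [-0.03428648  0.          0.          0.          0.        ] [-2.31854511  1.78103326  0.23981382] [-0.5751232  -0.03508503  0.37857955]
{'time': 0.15, 'joint_pos': array([-1.43202658e+00,  2.76417488e-01,  1.50583972e+00, -4.23704959e-06,
        1.36068355e+00, -1.21015182e-01]), 'joint_vel': array([ 0.00016155, -0.00126074, -0.00360863,  0.00059404,  0.00017258,
       -0.00106796]), 'effort': array([ 6.57195396e-04, -4.17145872e+01, -2.46032435e+01, -2.31600934e-04,
        7.65315344e-03,  3.84831409e-06]), 'ee_pos': array([ 0.1476323 , -0.55532061,  0.23065784]), 'orientation': array([-0.7011441 , -0.09206667,  0.70115549, -0.09111348]), 'contact_force': array([-0.12005792,  0.22455956, -0.39506245]), 'moment': array([0.03321496, 0.01973214, 0.01011022]), 'opening': 0.08524055182497792} 0.0187
```

View pics/side0.png

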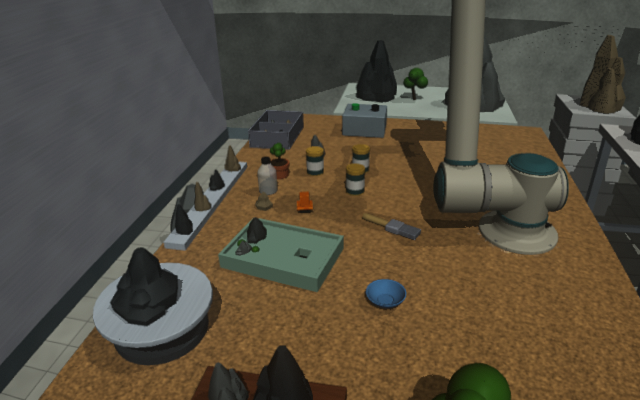

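View pics/top0.png

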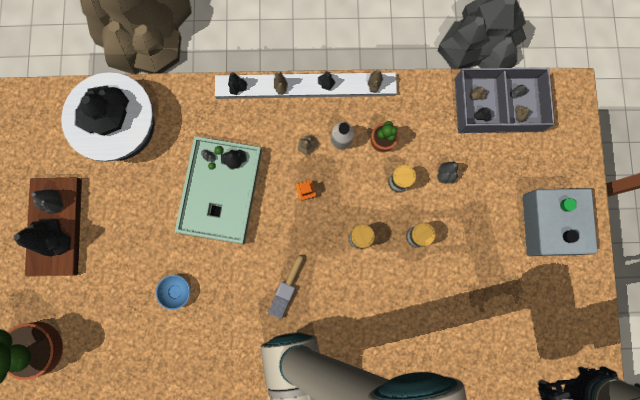

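View pics/wrist0.png

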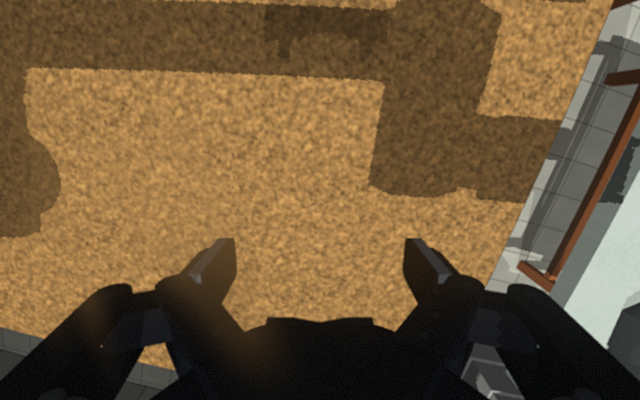

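The top view shows the drain near (215,210), the plug (306,190), tin lids (403,177), (362,236), (423,235), the brush (290,285), the grey rock (448,172) and the dish (173,292). The side view shows the same layout, with the plug at about (304,203).

```bash
cat > h.py <<'E'
import numpy as np, cv2
from scipy.spatial.transform import Rotation as R
from station import sensors, viewer, ctrl
def cam(n,save=None):
    d=viewer.get_image(n)
    f=200/np.tan(np.radians(d["vfov"])/2)
    d["K"]=np.array([[f,0,d["cx"]],[0,f,d["cy"]],[0,0,1.]])
    d["R"]=cv2.Rodrigues(np.array(d["rvec"],float))[0]; d["t"]=np.array(d["tvec"],float)
    d["D"]=np.array(d["dist_coeffs"],float)
    if save: cv2.imwrite("pics/"+save,d["image"][:,:,::-1])
    d["hsv"]=cv2.cvtColor(d["image"],cv2.COLOR_RGB2HSV)
    return d
def cast(d,px,z):
    p=np.asarray(px,float).reshape(-1,1,2)
    u=cv2.undistortPoints(p,d["K"],d["D"]).reshape(-1,2)
    r=np.c_[u,np.ones(len(u))]@d["R"]; c=-d["R"].T@d["t"]
    return c+r*((z-c[2])/r[:,2])[:,None]
def proj(d,P):
    return cv2.projectPoints(np.asarray(P,float).reshape(-1,1,3),np.array(d["rvec"],float),d["t"],d["K"],d["D"])[0].reshape(-1,2)
def blobs(d,lo,hi,amin=20,box=None):
    m=cv2.inRange(d["hsv"],np.array(lo),np.array(hi))
    if box: 
        k=np.zeros_like(m);x0,y0,x1,y1=box;k[y0:y1,x0:x1]=1;m=m*k
    cs,_=cv2.findContours(m,cv2.RETR_EXTERNAL,cv2.CHAIN_APPROX_NONE)
    return sorted([c for c in cs if cv2.contourArea(c)>=amin],key=cv2.contourArea,reverse=True),m
def totool(v):
    s=sensors.get_state(); return R.from_quat(s["orientation"]).inv().apply(v)
E
python3 - <<'E'
from h import *
np.set_printoptions(precision=4,suppress=True)
d=cam("top"); print("campos",-d["R"].T@d["t"])
b,_=blobs(d,(18,120,120),(28,255,255),100,(330,150,460,260))
for p in [(403,177),(362,236),(423,235),(306,190),(215,210)]: print(p,d["hsv"][p[1],p[0]],cast(d,[p],0.086))
for c in b: r=cv2.minEnclosingCircle(c);print("lid",cv2.contourArea(c),r,cast(d,[r[0]],0.086))
b,_=blobs(d,(0,180,120),(12,255,255),20,(280,170,330,210))
for c in b: r=cv2.minAreaRect(c);print("plug",cv2.contourArea(c),r,cast(d,[r[0]],0.05))
b,_=blobs(d,(60,30,80),(90,160,255),500,(150,120,290,260))
for c in b[:2]: r=cv2.minAreaRect(c);print("tray",cv2.contourArea(c),r,cast(d,cv2.boxPoints(r),0.04))
b,_=blobs(d,(0,0,0),(180,255,60),20,(195,195,235,225))
for c in b[:2]: r=cv2.minAreaRect(c);print("drain",cv2.contourArea(c),r,cast(d,[r[0]],0.03))
g=cv2.resize(d["image"][120:260,170:330,::-1],None,fx=5,fy=4.2) if 0 else cv2.resize(d["image"][130:250,170:330,::-1],None,fx=5,fy=5,interpolation=cv2.INTER_CUBIC)
cv2.imwrite("pics/crop1.png",g)
E
```

```text
campos [ 0.3823 -0.0238  1.3108]
(403, 177) [ 20 158 221] [[ 0.6214 -0.2661  0.086 ]]
(362, 236) [ 19 160 191] [[ 0.4729 -0.1561  0.086 ]]
(423, 235) [ 19 161 192] [[ 0.4721 -0.31    0.086 ]]
(306, 190) [ 12 215 219] [[ 0.5926 -0.0181  0.086 ]]
(215, 210) [120  26  20] [[0.5461 0.2119 0.086 ]]
lid 409.0 ((423.23565673828125, 234.0955352783203), 11.958937644958496) [[ 0.4744 -0.3107  0.086 ]]
lid 408.5 ((362.068359375, 235.65467834472656), 12.007345199584961) [[ 0.4738 -0.1563  0.086 ]]
lid 397.0 ((403.79864501953125, 175.92987060546875), 11.870830535888672) [[ 0.6241 -0.2683  0.086 ]]
plug 134.5 ((306.4706115722656, 189.3823699951172), (16.97749137878418, 15.279744148254395), 75.96376037597656) [[ 0.6004 -0.0192  0.05  ]]
tray 6445.0 ((217.54150390625, 189.44528198242188), (68.55533599853516, 98.34864807128906), 10.619654655456543) [[0.4982 0.3252 0.04  ]
 [0.756  0.2811 0.04  ]
 [0.7176 0.1014 0.04  ]
 [0.4618 0.1501 0.04  ]]
drain 83.0 ((213.98077392578125, 210.09616088867188), (11.7669677734375, 10.394155502319336), 11.309932708740234) [[0.5534 0.2254 0.03  ]]
```

View pics/crop1.png

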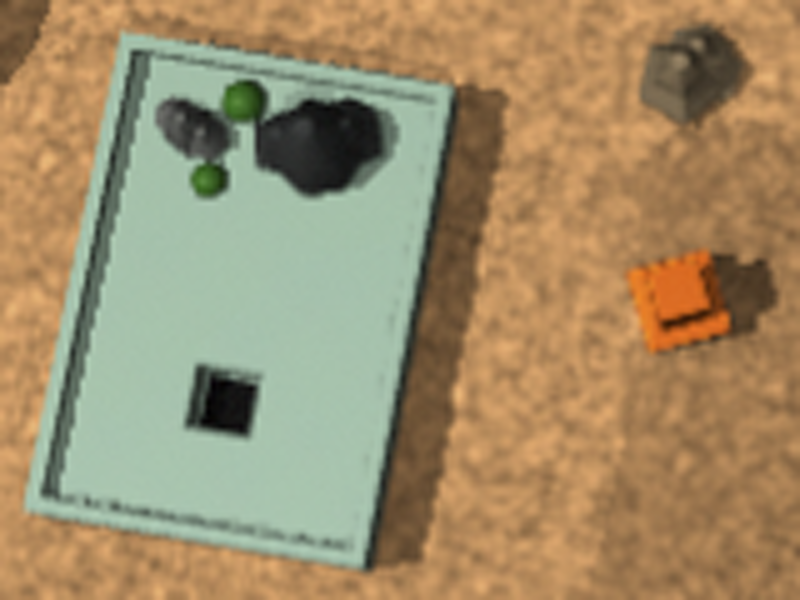

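```bash
cat >> h.py <<'E'
np.set_printoptions(precision=4,suppress=True)
def Rdown(yaw):
    # tool x down, tool y horizontal at angle yaw in world
    y=np.array([np.cos(yaw),np.sin(yaw),0]); x=np.array([0,0,-1.]); return R.from_matrix(np.c_[x,y,np.cross(x,y)])
def plan(pos,yawdeg=None):
    s=sensors.get_state(); R0=R.from_quat(s["orientation"]); M=R0.as_matrix()
    cur=np.degrees(np.arctan2(M[1,1],M[0,1]))
    if yawdeg is None: Rt=Rdown(np.radians(cur))
    else: Rt=Rdown(np.radians(yawdeg))
    rv=(R0.inv()*Rt).as_rotvec()
    print("cur",s["ee_pos"],"yaw",round(cur,2),"q6",round(s["joint_pos"][5],3),"F",s["contact_force"],"op",round(s["opening"],4),"t",s["time"])
    print("units shift",R0.inv().apply(np.array(pos)-s["ee_pos"])/0.025,"turn",np.degrees(rv)/5)
E
python3 - <<'E'
from h import *
d=cam("wrist"); s=sensors.get_state(); R0=R.from_quat(s["orientation"])
print(R0.as_matrix())
c=-d["R"].T@d["t"]; print(c, "cam in tool",R0.inv().apply(c-s["ee_pos"])); print("cam axes in tool (rows x,y,z)",R0.inv().apply(d["R"]))
plan([0.56,-0.02,0.22],14-90)
E
```

```text
[[-0.0001  0.2569 -0.9665]
 [ 0.0009 -0.9664 -0.2569]
 [-1.     -0.0008 -0.0001]]
[ 0.2113 -0.5399  0.3734] cam in tool [-0.1425  0.0012 -0.0655]
cam axes in tool (rows x,y,z) [[ 0.001   1.     -0.0007]
 [-0.2617  0.0009  0.9651]
 [ 0.9651 -0.0008  0.2617]]
cur [ 0.1477 -0.5555  0.2309] yaw -75.12 q6 -0.121 F [-0.5348  0.7487 -0.5958] op 0.0853 t 0.25
units shift [  0.4525 -16.4637 -21.4411] turn [ 0.1767 -0.0015  0.0097]
```

Run:
```python
from h import *
plan([0.60,-0.02,0.20],14)
```

```text
cur [ 0.1477 -0.5555  0.2309] yaw -75.12 q6 -0.121 F [-0.5348  0.7487 -0.5958] op 0.0853 t 0.25
units shift [  1.2524 -16.0521 -22.9873] turn [-17.8233  -0.0088   0.0064]
```

>>> arm_command:
  motion: "0 -16.05 -23 -17.8 0 0 -1;0 -16.05 -23 -17.8 0 0 -1;0 -16.05 -23 -17.8 0 0 -1;0 -16.05 -23 -17.8 0 0 -1;0 -16.05 -23 -17.8 0 0 -1;0 -16.05 -23 -17.8 0 0 -1;0 -16.05 -23 -17.8 0 0 -1;0 -16.05 -23 -17.8 0 0 -1;0 -16.05 -23 -17.8 0 0 -1;0 -16.05 -23 -17.8 0 0 -1"

```text
time: 1.08
ee_pos: [0.4176, -0.2357, 0.2315]
orientation: [-0.514, -0.486, 0.514, -0.486]
contact_force: [1.2, -0.1, 1.1]
opening: 0.0853
```

Run:
```python
from h import *
plan([0.60,-0.02,0.20],14)
```

```text
cur [ 0.4176 -0.2357  0.2315] yaw -3.15 q6 -0.604 F [ 1.1606 -0.1099  1.0779] op 0.0853 t 1.0833
units shift [ 1.2589  6.8118 -9.0167] turn [-3.4306  0.0062 -0.0044]
```

>>> arm_command:
  motion: "1.2 6.8 -9 -3.4 0 0 -1;1.2 6.8 -9 -3.4 0 0 -1;1.2 6.8 -9 -3.4 0 0 -1;1.2 6.8 -9 -3.4 0 0 -1;1.2 6.8 -9 -3.4 0 0 -1;1.2 6.8 -9 -3.4 0 0 -1;1.2 6.8 -9 -3.4 0 0 -1;1.2 6.8 -9 -3.4 0 0 -1;1.2 6.8 -9 -3.4 0 0 -1;1.2 6.8 -9 -3.4 0 0 -1"

```text
time: 1.92
ee_pos: [0.5996, -0.0234, 0.2009]
orientation: [0.437, 0.556, -0.438, 0.555]
contact_force: [-0.3, -0.6, -0.2]
opening: 0.085
```

Run:
```python
from h import *
d=cam("wrist","w1.png")
plan([0.60,-0.02,0.20],14)
b,m=blobs(d,(0,180,60),(14,255,255),50)
for c in b[:3]: r=cv2.minAreaRect(c);print(cv2.contourArea(c),r)
```

```text
cur [ 0.5994 -0.024   0.2012] yaw 13.48 q6 -0.391 F [ 0.4362  0.3834 -0.0072] op 0.0853 t 1.9667
units shift [ 0.0477  0.0622 -0.1493] turn [-0.1038  0.0041  0.0121]
227.5 ((385.6500244140625, 320.5500183105469), (29.4091796875, 13.28156566619873), 18.43494987487793)
112.5 ((337.858154296875, 175.5845947265625), (30.915302276611328, 15.660799026489258), 85.76361083984375)
```

View pics/w1.png

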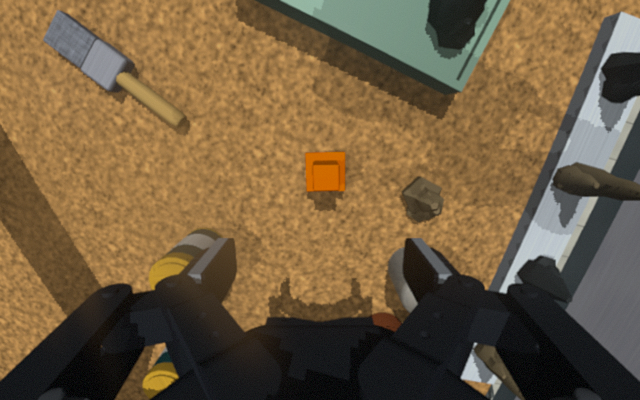

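The plug sits at about (326,171), nearly square to the jaws. I'll measure it precisely.

Run:
```python
from h import *
d=cam("wrist")
I=d["hsv"]; 
for r in range(146,212,4): print(r,[tuple(I[r,c]) [0:3:2] for c in range(302,352,6)])
m=cv2.inRange(I,(5,200,90),(18,255,255)); k=np.zeros_like(m);k[140:215,290:360]=255;m&=k
cs,_=cv2.findContours(m,cv2.RETR_EXTERNAL,cv2.CHAIN_APPROX_NONE)
c=max(cs,key=cv2.contourArea);r=cv2.minAreaRect(c);print(cv2.contourArea(c),r)
P=cast(d,cv2.boxPoints(r),0.023);print(P,P.mean(0),np.linalg.norm(np.diff(P,axis=0),axis=1),np.degrees(np.arctan2(*(np.diff(P,axis=0)[:,1::-1]).T)))
cv2.imwrite("pics/w1c.png",cv2.resize(d["image"][130:220,280:370,::-1],None,fx=6,fy=6,interpolation=cv2.INTER_NEAREST))
```

```text
146 [(np.uint8(17), np.uint8(173)), (np.uint8(17), np.uint8(166)), (np.uint8(16), np.uint8(152)), (np.uint8(16), np.uint8(198)), (np.uint8(16), np.uint8(179)), (np.uint8(17), np.uint8(161)), (np.uint8(17), np.uint8(167)), (np.uint8(17), np.uint8(171)), (np.uint8(17), np.uint8(149))]
150 [(np.uint8(16), np.uint8(182)), (np.uint8(16), np.uint8(167)), (np.uint8(16), np.uint8(153)), (np.uint8(17), np.uint8(159)), (np.uint8(16), np.uint8(160)), (np.uint8(16), np.uint8(153)), (np.uint8(15), np.uint8(133)), (np.uint8(16), np.uint8(141)), (np.uint8(17), np.uint8(137))]
154 [(np.uint8(16), np.uint8(165)), (np.uint8(15), np.uint8(208)), (np.uint8(16), np.uint8(208)), (np.uint8(15), np.uint8(207)), (np.uint8(15), np.uint8(207)), (np.uint8(16), np.uint8(207)), (np.uint8(16), np.uint8(207)), (np.uint8(15), np.uint8(195)), (np.uint8(17), np.uint8(149))]
158 [(np.uint8(17), np.uint8(158)), (np.uint8(16), np.uint8(207)), (np.uint8(15), np.uint8(207)), (np.uint8(15), np.uint8(210)), (np.uint8(16), np.uint8(209)), (np.uint8(15), np.uint8(207)), (np.uint8(15), np.uint8(205)), (np.uint8(16), np.uint8(19
[... 3318 characters left out ...]
uint8(18), np.uint8(93)), (np.uint8(17), np.uint8(150)), (np.uint8(17), np.uint8(150)), (np.uint8(17), np.uint8(176))]
210 [(np.uint8(17), np.uint8(159)), (np.uint8(16), np.uint8(166)), (np.uint8(17), np.uint8(183)), (np.uint8(16), np.uint8(134)), (np.uint8(17), np.uint8(145)), (np.uint8(17), np.uint8(162)), (np.uint8(16), np.uint8(131)), (np.uint8(17), np.uint8(160)), (np.uint8(17), np.uint8(154))]
1458.5 ((325.4958801269531, 170.85726928710938), (39.26968765258789, 40.01224136352539), 88.36341857910156)
[[ 0.5757  0.0011  0.023 ]
 [ 0.6197  0.013   0.023 ]
 [ 0.6327 -0.0312  0.023 ]
 [ 0.5872 -0.0436  0.023 ]] [ 0.6038 -0.0152  0.023 ] [0.0455 0.0461 0.0472] [  15.1694  -73.5023 -164.7672]
```

View pics/w1c.png

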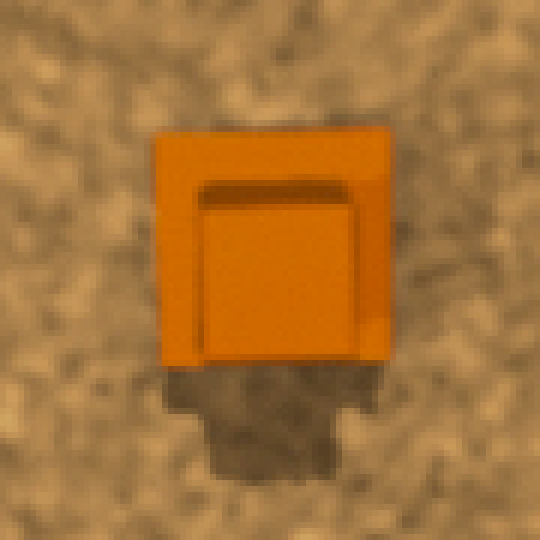

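Run:
```python
from h import *
d=cam("wrist")
P=cast(d,[(313.3,163.8),(339.2,163.8),(339.2,189.7),(313.3,189.7)],0.058);print(P,P.mean(0),np.linalg.norm(np.diff(P,axis=0),axis=1))
# predict
print(proj(d,[[.6038,-.0152,.058],[.6038,-.0152,.023]]))
plan([0.6038,-0.0152,0.13],15.5)
plan([0.6038,-0.0152,0.023],15.5)
```

```text
[[ 0.5877 -0.0051  0.058 ]
 [ 0.6136  0.0011  0.058 ]
 [ 0.6204 -0.0254  0.058 ]
 [ 0.5939 -0.0317  0.058 ]] [ 0.6039 -0.0153  0.058 ] [0.0266 0.0274 0.0272]
[[326.1629 176.8133]
 [325.4876 170.9089]]
cur [ 0.5994 -0.0245  0.2016] yaw 13.41 q6 -0.39 F [ 0.6462 -0.2921 -0.1978] op 0.0857 t 2.0667
units shift [ 2.8647  0.2581 -0.3205] turn [-0.4174  0.0052  0.0013]
cur [ 0.5994 -0.0245  0.2016] yaw 13.41 q6 -0.39 F [ 0.6462 -0.2921 -0.1978] op 0.0857 t 2.0667
units shift [ 7.1447  0.2586 -0.3225] turn [-0.4174  0.0052  0.0013]
```

>>> arm_command:
  motion: "1.5 0.25 -0.32 -0.4 0 0 -1;3 0.25 -0.32 -0.4 0 0 -1;4.2 0.25 -0.32 -0.4 0 0 -1;4.2 0.25 -0.32 -0.4 0 0 -1;4.2 0.25 -0.32 -0.4 0 0 -1;4.2 0.25 -0.32 -0.4 0 0 -1"

```text
time: 2.57
ee_pos: [0.6055, -0.015, 0.0982]
orientation: [0.429, 0.562, -0.428, 0.564]
contact_force: [0.4, -0.2, 0.0]
opening: 0.0858
```

Run:
```python
from h import *
plan([0.6038,-0.0152,0.027],15.5)
```

```text
cur [ 0.6055 -0.015   0.0982] yaw 15.44 q6 -0.409 F [ 0.3557 -0.2378  0.0002] op 0.0858 t 2.5667
units shift [ 2.8494 -0.0763 -0.0146] turn [-0.0118  0.016  -0.0333]
```

>>> arm_command:
  motion: "1 -0.05 0 0 0 0 -1;2 -0.05 0 0 0 0 -1;2.85 -0.05 0 0 0 0 -1;2.85 -0.05 0 0 0 0 -1;2.85 -0.05 0 0 0 0 -0.3;2.85 -0.05 0 0 0 0 0.2;2.85 -0.05 0 0 0 0 0.6;2.85 -0.05 0 0 0 0 1;2.85 -0.05 0 0 0 0 1;2.85 -0.05 0 0 0 0 1"
  newtons: 40

```text
time: 3.4
ee_pos: [0.6043, -0.0146, 0.0267]
orientation: [0.428, 0.562, -0.427, 0.564]
contact_force: [-1.1, 0.7, 6.3]
opening: 0.0274
```

>>> arm_command:
  motion: "0 0 0 0 0 0 1;0 0 0 0 0 0 1;0 0 0 0 0 0 1"

```text
time: 3.65
ee_pos: [0.6043, -0.0146, 0.0267]
orientation: [0.428, 0.562, -0.427, 0.564]
contact_force: [-0.0, 0.8, 6.2]
opening: 0.0275
```

Run:
```python
from h import *
plan([0.6038,-0.0152,0.11],15.5)
```

```text
cur [ 0.6043 -0.0146  0.0267] yaw 15.51 q6 -0.41 F [-0.0109  0.8203  6.1872] op 0.0275 t 3.65
units shift [-3.3317 -0.0154  0.0247] turn [ 0.0015  0.0152 -0.0308]
```

>>> arm_command:
  motion: "-1 0 0 0 0 0 1;-2.5 0 0 0 0 0 1;-4 0 0 0 0 0 1;-4.6 0 0 0 0 0 1;-4.6 0 0 0 0 0 1;-4.6 0 0 0 0 0 1"

```text
time: 4.15
ee_pos: [0.6034, -0.0144, 0.141]
orientation: [0.428, 0.562, -0.428, 0.564]
contact_force: [-0.0, 0.5, -1.0]
opening: 0.0275
```

Run:
```python
from h import *
d=cam("wrist","w2.png")
plan([0.54,0.155,0.14],-10)
```

```text
cur [ 0.6023 -0.0143  0.1394] yaw 15.51 q6 -0.41 F [-0.8608 -0.6223 -1.0319] op 0.0273 t 4.2
units shift [-0.0191 -0.5904 -7.19  ] turn [ 5.1016 -0.0018  0.0145]
```

View pics/w2.png

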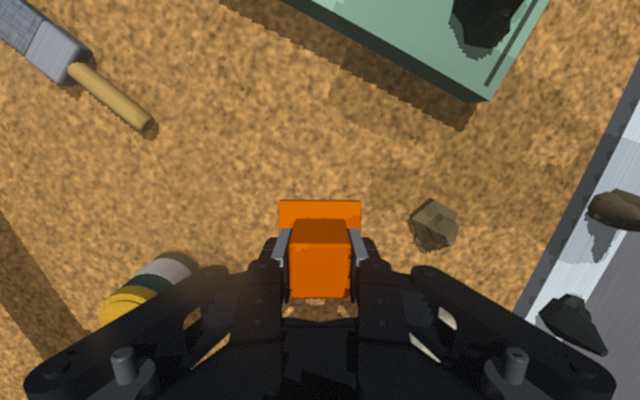

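The plug is held squarely between the pads at (320,255), clear of the bench. Next I'll move to a viewing hover short of the drain.

>>> arm_command:
  motion: "0 -0.6 -7.2 5.1 0 0 1;0 -0.6 -7.2 5.1 0 0 1;0 -0.6 -7.2 5.1 0 0 1;0 -0.6 -7.2 5.1 0 0 1;0 -0.6 -7.2 5.1 0 0 1;0 -0.6 -7.2 5.1 0 0 1;0 -0.6 -7.2 5.1 0 0 1;0 -0.6 -7.2 5.1 0 0 1;0 -0.6 -7.2 5.1 0 0 1"

```text
time: 4.95
ee_pos: [0.5407, 0.1538, 0.1391]
orientation: [-0.541, -0.454, 0.542, -0.454]
contact_force: [0.5, 0.7, -0.3]
opening: 0.0272
```

Run:
```python
from h import *
d=cam("wrist","w3.png")
plan([0.54,0.155,0.14],-10)
```

```text
cur [0.5408 0.1538 0.1393] yaw -10.08 q6 0.33 F [ 0.5383  0.3872 -0.1355] op 0.0274 t 5.0
units shift [-0.0275 -0.04   -0.0435] turn [-0.0165  0.0102  0.0103]
```

View pics/w3.png

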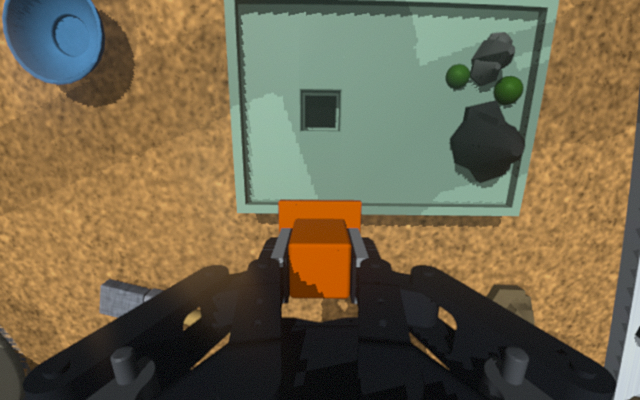

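The drain is at about (320,110) and the plug at (320,255). I'll zoom in on both.

Run:
```python
from h import *
I=cv2.imread("pics/w3.png")
a=cv2.resize(I[80:140,290:350],None,fx=10,fy=10,interpolation=cv2.INTER_NEAREST)
cv2.imwrite("pics/w3c.png",a)
cv2.imwrite("pics/w3d.png",cv2.resize(I[190:310,265:375],None,fx=5,fy=5,interpolation=cv2.INTER_NEAREST))
```

```text
(no output)
```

View pics/w3c.png

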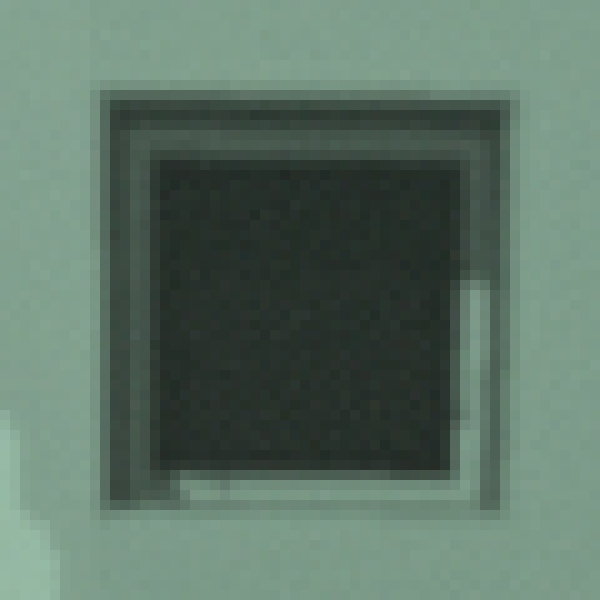

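View pics/w3d.png

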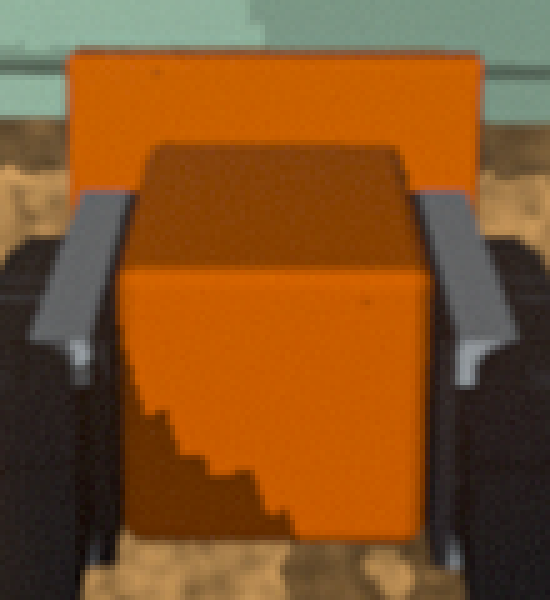

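Run:
```python
from h import *
d=cam("wrist"); s=sensors.get_state(); e=s["ee_pos"]; print(e)
def rep(n,q,z):
    P=cast(d,np.array(q)-.5,z); D=np.diff(np.r_[P,P[:1]],axis=0)
    print(n,P.mean(0),"len",np.linalg.norm(D,axis=1),"ang",np.degrees(np.arctan2(D[:,1],D[:,0]))); return P
rep("drain",[(300.2,89.4),(341.2,89.4),(340,131),(300.5,131)],.03)
P=rep("collar",[(278.6,200.4),(361.6,200.4)],e[2]-.0037)
ang=np.radians(-10.1); y=np.array([np.cos(ang),np.sin(ang),0]); n=np.array([-y[1],y[0],0])
print("centre from collar edge",P.mean(0)-n*.023)
rep("grip",[(288.6,243.7),(351.2,243.7),(349.5,298),(290.3,298)],e[2]+.0313)
# tray rim outer corners top view compare
```

```text
[0.5409 0.1538 0.1395]
drain [0.5539 0.2256 0.03  ] len [0.0348 0.0346 0.0347 0.0346] ang [ -10.0524 -100.7408  169.9595   79.4302]
collar [0.545  0.1762 0.1358] len [0.0451 0.0451] ang [-10.0143 169.9857]
centre from collar edge [0.5409 0.1535 0.1358]
grip [0.5409 0.1536 0.1708] len [0.027  0.0271 0.0271 0.0271] ang [ -9.9953 -99.9024 170.0312  79.8256]
```

Run:
```python
from h import *
plan([0.554,0.2255,0.08],-10.2)
```

```text
cur [0.5409 0.1538 0.1395] yaw -10.09 q6 0.33 F [-0.7941 -0.1517 -1.031 ] op 0.0278 t 5.05
units shift [ 2.3786  0.0152 -2.9181] turn [0.0212 0.0071 0.0068]
```

>>> arm_command:
  motion: "0 0 -1.5 0 0 0 1;0 0 -2.9 0 0 0 1;0 0 -2.92 0 0 0 1;1 0 -2.92 0 0 0 1;2 0 -2.92 0 0 0 1;2.4 0 -2.92 0 0 0 1;2.4 0 -2.92 0 0 0 1;2.4 0 -2.92 0 0 0 1;2.4 0 -2.92 0 0 0 1"

```text
time: 5.8
ee_pos: [0.5544, 0.2266, 0.0812]
orientation: [0.543, 0.454, -0.541, 0.455]
contact_force: [0.3, 0.5, 0.3]
opening: 0.0276
```

Run:
```python
from h import *
d=cam("wrist","w4.png")
plan([0.554,0.2255,0.06],-10.2)
```

```text
cur [0.5545 0.2268 0.0815] yaw -10.03 q6 0.447 F [ 0.0657  0.0073 -0.322 ] op 0.0276 t 5.85
units shift [ 0.859  -0.0124  0.0572] turn [ 0.0339 -0.0132 -0.0299]
```

View pics/w4.png

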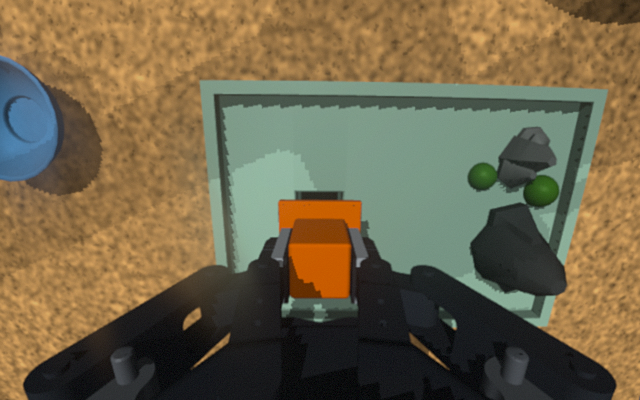

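Run:
```python
from h import *
d=cam("wrist"); s=sensors.get_state(); e=s["ee_pos"]
I=d["image"]; g=cv2.cvtColor(I,cv2.COLOR_RGB2GRAY)
print(g[186:200,320]); print(g[196,288:304]); print(g[196,336:352])
ang=np.radians(-10.1); y=np.array([np.cos(ang),np.sin(ang),0]); n=np.array([-y[1],y[0],0])
print("pred for drain .5539,.2256:",proj(d,[np.array([.5539,.2256,.03])+.017*n-.017*y,np.array([.5539,.2256,.03])+.017*n+.017*y]), "collar ctr from edge",cast(d,[(319.6,199.9)],e[2]-.0037)[0]-n*.023,e)
```

```text
[142 141 140 141 125  87  53  39  40  39  44  41  37  51]
[169 170 169 169 170 162 132  98  64  58  73  78  73  51  41  42]
[ 43  57  76  78  65  56  78 113 133 140 146 145 144 144 143 143]
pred for drain .5539,.2256: [[294.8616 191.0183]
 [342.4347 191.0849]] collar ctr from edge [0.5546 0.2266 0.0779] [0.5544 0.2269 0.0816]
```

>>> arm_command:
  motion: "0 -0.015 0.047 0 0 0 1;0.4 -0.015 0.047 0 0 0 1;0.8 -0.015 0.047 0 0 0 1;1.05 -0.015 0.047 0 0 0 1;1.2 -0.015 0.047 0 0 0 1;1.2 -0.015 0.047 0 0 0 1"

```text
time: 6.4
ee_pos: [0.553, 0.2257, 0.0488]
orientation: [-0.542, -0.454, 0.542, -0.455]
contact_force: [2.6, -0.0, -1.9]
opening: 0.0273
```

Run:
```python
from h import *
plan([0.5539,0.2256,0.0387],-10.1)
```

```text
cur [0.553  0.2257 0.0488] yaw -9.99 q6 0.446 F [ 2.618  -0.0444 -1.9002] op 0.0273 t 6.4
units shift [ 0.4055  0.0342 -0.0034] turn [ 0.0215  0.0044 -0.0045]
```

>>> arm_command:
  motion: "0.15 0.025 0 0 0 0 1;0.3 0.025 0 0 0 0 1;0.4 0.025 0 0 0 0 1;0.46 0.025 0 0 0 0 1;0.5 0.025 0 0 0 0 1;0.5 0.025 0 0 0 0 1"

```text
time: 6.9
ee_pos: [0.5531, 0.2257, 0.0387]
orientation: [0.542, 0.454, -0.542, 0.455]
contact_force: [-0.8, -0.4, 7.1]
opening: 0.0276
```

>>> arm_command:
  motion: "0.08 0 0 0 0 0 1;0.15 0 0 0 0 0 1;0.15 0 0 0 0 0 1;0.15 0 0 0 0 0 1"

```text
time: 7.23
ee_pos: [0.5532, 0.2257, 0.0386]
orientation: [0.542, 0.454, -0.541, 0.455]
contact_force: [-7.2, -2.5, 28.4]
opening: 0.0276
```

Run:
```python
from h import *
d=cam("wrist","w5.png")
plan([0.5539,0.2256,0.0387],-10.1)
```

```text
cur [0.5531 0.2257 0.0386] yaw -9.98 q6 0.446 F [-6.6462 -2.877  28.4756] op 0.0273 t 7.2833
units shift [-0.0026  0.0305 -0.0013] turn [ 0.0247 -0.005  -0.0201]
```

View pics/w5.png

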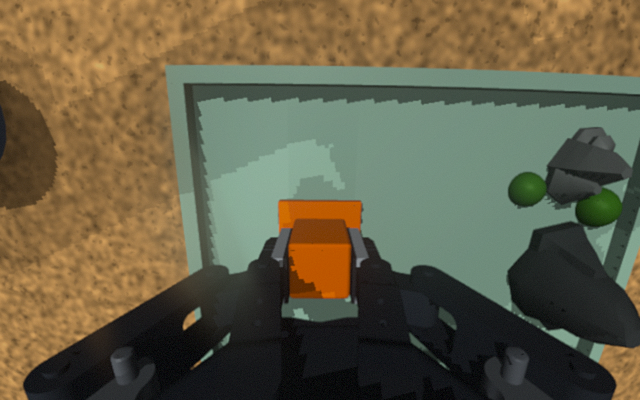

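The plug stopped at z 0.0386 under 28 N (predicted 0.0387), so it is home. I'll ease off, open and rise.

>>> arm_command:
  motion: "-0.2 0 0 0 0 0 1;-0.2 0 0 0 0 0 0.3;-0.2 0 0 0 0 0 -0.2;-0.2 0 0 0 0 0 -0.2;-0.2 0 0 0 0 0 -0.2;-1 0 0 0 0 0 -0.2;-2.5 0 0 0 0 0 -0.3;-4 0 0 0 0 0 -0.5;-5 0 0 0 0 0 -1;-6 0 0 0 0 0 -1"

```text
time: 8.12
ee_pos: [0.5534, 0.2258, 0.1851]
orientation: [0.542, 0.455, -0.542, 0.455]
contact_force: [0.5, 0.6, 0.5]
opening: 0.0849
```

Run:
```python
from h import *
d=cam("wrist","w6.png")
# expected collar corners at z .035 and grip top at z .070
ang=np.radians(-10.1); y=np.array([np.cos(ang),np.sin(ang),0]); n=np.array([-y[1],y[0],0])
m=cv2.inRange(d["hsv"],(3,200,60),(19,255,255)); k=np.zeros_like(m);k[100:300,230:420]=255;m&=k
cs,_=cv2.findContours(m,cv2.RETR_EXTERNAL,cv2.CHAIN_APPROX_NONE); c=max(cs,key=cv2.contourArea); r=cv2.minAreaRect(c)
for z in (.035,.045): 
    P=cast(d,cv2.boxPoints(r),z); print(z,P.mean(0),np.linalg.norm(np.diff(P,axis=0),axis=1))
plan([0.4738,-0.1563,0.2],None)
t=cam("top","t6.png")
b,_=blobs(t,(18,120,120),(28,255,255),100,(330,150,460,260))
for c in b: r=cv2.minEnclosingCircle(c);print("lid",r,cast(t,[r[0]],0.086))
```

```text
0.035 [0.5533 0.2245 0.035 ] [0.043  0.0449 0.0447]
0.045 [0.5536 0.2267 0.045 ] [0.0416 0.0434 0.0432]
cur [0.5561 0.2266 0.1902] yaw -9.99 q6 0.446 F [1.8854 0.1404 3.2455] op 0.0854 t 8.1667
units shift [-0.4603 -0.5825 15.6544] turn [ 0.0002 -0.0461 -0.0978]
lid ((423.2372741699219, 234.10169982910156), 11.962576866149902) [[ 0.4744 -0.3107  0.086 ]]
lid ((403.79864501953125, 175.92987060546875), 11.870830535888672) [[ 0.6241 -0.2683  0.086 ]]
lid ((362.39190673828125, 235.6351318359375), 11.92396068572998) [[ 0.4738 -0.1572  0.086 ]]
```

View pics/w6.png

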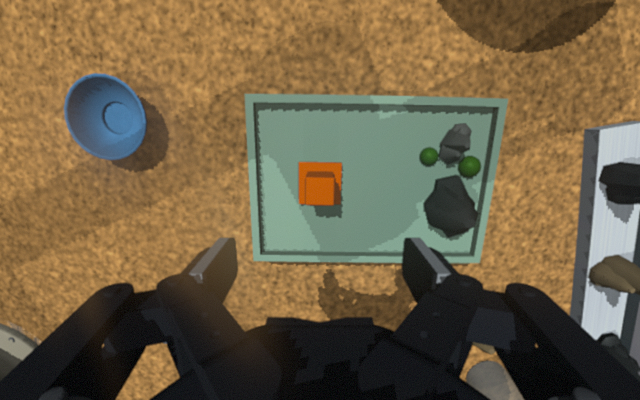

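The plug is seated: the collar at (320,184) has the size it should have at floor level. Now tin A. I'll go to a hover over it.

>>> arm_command:
  motion: "-0.4 -0.58 15.6 0 0 0 -1;-0.4 -0.58 15.6 0 0 0 -1;-0.4 -0.58 15.6 0 0 0 -1;-0.4 -0.58 15.6 0 0 0 -1;-0.4 -0.58 15.6 0 0 0 -1;-0.4 -0.58 15.6 0 0 0 -1;-0.4 -0.58 15.6 0 0 0 -1;-0.4 -0.58 15.6 0 0 0 -1;-0.4 -0.58 15.6 0 0 0 -1;-0.4 -0.58 15.6 0 0 0 -1"

```text
time: 9.05
ee_pos: [0.4696, -0.1603, 0.1924]
orientation: [-0.541, -0.454, 0.544, -0.454]
contact_force: [1.1, -0.4, -0.8]
opening: 0.0855
```

>>> arm_command:
  motion: "0 0 0 0 0 0 -1;0 0 0 0 0 0 -1;0 0 0 0 0 0 -1"

```text
time: 9.3
ee_pos: [0.4708, -0.1547, 0.1927]
orientation: [-0.542, -0.455, 0.542, -0.454]
contact_force: [0.2, 0.4, 1.1]
opening: 0.0854
```

Run:
```python
from h import *
d=cam("wrist","w7.png")
plan([0.4738,-0.1563,0.2],-10)
b,m=blobs(d,(18,100,60),(30,255,255),300)
```

```text
cur [ 0.4711 -0.1544  0.193 ] yaw -9.94 q6 -0.285 F [-0.0122 -0.8469  0.8427] op 0.0856 t 9.35
units shift [-0.2805  0.1192  0.054 ] turn [ 0.0129 -0.0134  0.0176]
```

View pics/w7.png

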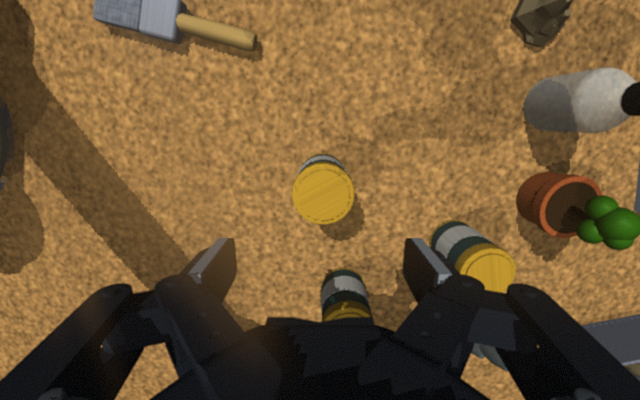

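Tin A's lid is at (323,193). C's lid is at (486,275) and the pot is at (565,205).

Run:
```python
from h import *
d=cam("wrist")
print([tuple(int(v) for v in d["hsv"][y,x]) for x,y in [(323,193),(323,180),(323,150),(486,275),(323,235)]])
m=cv2.inRange(d["hsv"],(20,190,110),(30,255,255)); k=np.zeros_like(m);k[140:240,280:370]=255
cs,_=cv2.findContours(cv2.morphologyEx(m&k,cv2.MORPH_OPEN,np.ones((3,3))),cv2.RETR_EXTERNAL,cv2.CHAIN_APPROX_NONE); c=max(cs,key=cv2.contourArea)
e=cv2.fitEllipse(c);print(e,cv2.contourArea(c),cv2.boundingRect(c)); print(cast(d,[e[0],(e[0][0]-e[1][0]/2,e[0][1]),(e[0][0]+e[1][0]/2,e[0][1])],.086))
for n,p,z in [("C",(486,272),.086),("pot rim",(572,205),.07)]: print(n,cast(d,[p],z))
t=cam("top");
for n,p,z in [("pot",(384,136),.08),("pot rim",(385,138),.06),("grey",(448,173),.05),("mister",(344,128),.115),("tan",(306,144),.04)]: print(n,cast(t,[p],z))
I=t["image"][110:260,320:480,::-1];cv2.imwrite("pics/t7.png",cv2.resize(I,None,fx=4,fy=4,interpolation=cv2.INTER_CUBIC))
```

```text
[(22, 192, 183), (21, 195, 195), (17, 143, 139), (21, 193, 188), (17, 142, 156)]
((315.519775390625, 201.13565063476562), (24.59322738647461, 34.308753967285156), 74.3212890625) 291.0 (301, 187, 37, 31)
[[ 0.466  -0.1615  0.086 ]
 [ 0.4548 -0.1596  0.086 ]
 [ 0.4772 -0.1635  0.086 ]]
C [[ 0.6226 -0.2645  0.086 ]]
pot rim [[ 0.7215 -0.215   0.07  ]]
pot [[ 0.7316 -0.2229  0.08  ]]
pot rim [[ 0.7318 -0.2285  0.06  ]]
grey [[ 0.637  -0.3931  0.05  ]]
mister [[ 0.7442 -0.117   0.115 ]]
tan [[ 0.7247 -0.0202  0.04  ]]
```

View pics/t7.png

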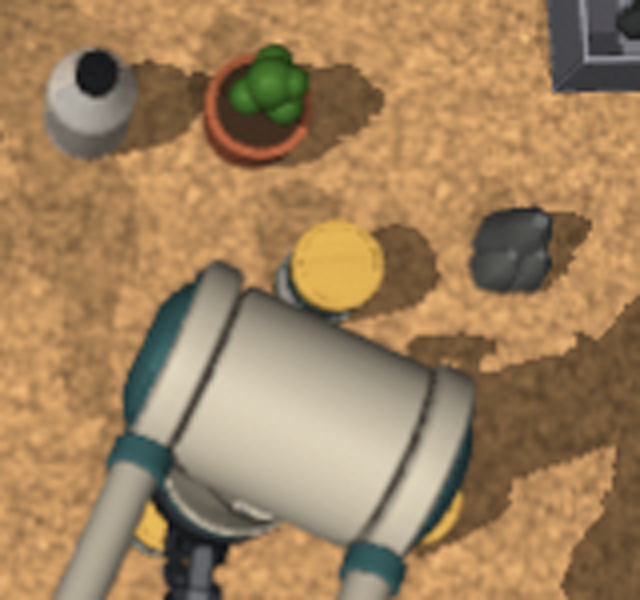

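```bash
cat >> h.py <<'E'
def lid(d,box):
    m=cv2.inRange(d["hsv"],(19,170,60),(32,255,255)); x0,y0,x1,y1=box; k=np.zeros_like(m);k[y0:y1,x0:x1]=255; m&=k
    m=cv2.morphologyEx(m,cv2.MORPH_CLOSE,np.ones((5,5)))
    m=cv2.morphologyEx(m,cv2.MORPH_OPEN,np.ones((7,7)))
    cs,_=cv2.findContours(m,cv2.RETR_EXTERNAL,cv2.CHAIN_APPROX_NONE); c=cv2.convexHull(max(cs,key=cv2.contourArea))
    P=cast(d,c.reshape(-1,2),.086)[:,:2].astype(np.float32)
    print("lid",cv2.boundingRect(c),"circle",cv2.minEnclosingCircle(P),"ell",cv2.fitEllipse(P))
E
python3 - <<'E'
from h import *
d=cam("wrist"); lid(d,(280,140,370,240))
plan([0.4738,-0.1563,0.2],-10)
E
```

```text
lid (292, 163, 62, 61) circle ((0.47383037209510803, -0.15605534613132477), 0.029662584885954857) ell ((0.4736458361148834, -0.1561880111694336), (0.05749467387795448, 0.058842577040195465), 3.847053050994873)
cur [ 0.4714 -0.1545  0.1936] yaw -9.88 q6 -0.285 F [ 0.5857 -0.5745  0.2087] op 0.0852 t 9.5
units shift [-0.258   0.106   0.0555] turn [ 0.0246 -0.0043  0.0049]
```

>>> arm_command:
  motion: "0 0.1 0.05 0 0 0 -1;1.5 0.1 0.05 0 0 0 -1;3 0.1 0.05 0 0 0 -1;4.5 0.1 0.05 0 0 0 -1;5.6 0.1 0.05 0 0 0 -1;6.1 0.1 0.05 0 0 0 -1;6.1 0.1 0.05 0 0 0 -1;6.1 0.1 0.05 0 0 0 -0.6;6.1 0.1 0.05 0 0 0 -0.3;6.1 0.1 0.05 0 0 0 0"
  newtons: 50

```text
time: 10.33
ee_pos: [0.4745, -0.1578, 0.0429]
orientation: [0.542, 0.454, -0.541, 0.456]
contact_force: [-0.5, 0.4, -0.3]
opening: 0.0573
```

>>> arm_command:
  motion: "0 0 0 0 0 0 0.3;0 0 0 0 0 0 1;0 0 0 0 0 0 1;0 0 0 0 0 0 1;0 0 0 0 0 0 1"

```text
time: 10.75
ee_pos: [0.4744, -0.1579, 0.0429]
orientation: [0.542, 0.454, -0.541, 0.456]
contact_force: [-0.9, 0.7, 6.3]
opening: 0.0571
```

Run:
```python
from h import *
plan([0.4738,-0.1563,0.08],None)
s=sensors.get_state();print(s["effort"],s["moment"])
```

```text
cur [ 0.4744 -0.1579  0.0429] yaw -9.99 q6 -0.286 F [-0.8982  0.743   6.2973] op 0.0571 t 10.75
units shift [-1.4858 -0.0321 -0.0568] turn [-0.      0.0091 -0.032 ]
[ -0.3498 -35.7122 -16.216   -0.0255  -0.5653   0.0576] [0.2005 0.344  0.0399]
```

>>> arm_command:
  motion: "-0.3 0 0 0 0 0 1;-0.7 0 0 0 0 0 1;-1.2 0 0 0 0 0 1;-1.6 0 0 0 0 0 1;-1.6 0 0 0 0 0 1;-1.6 0 0 0 0 0 1;-1.6 0 0 0 0 0 1;-1.6 0 0 0 0 0 1;-1.6 0 0 0 0 0 1"

```text
time: 11.5
ee_pos: [0.4729, -0.1572, 0.0805]
orientation: [-0.541, -0.455, 0.542, -0.454]
contact_force: [0.2, -0.1, -5.8]
opening: 0.057
```

```bash
cat >> h.py <<'E'
def weigh(n=10):
    F=[];E=[]
    for i in range(n):
        viewer.get_image("wrist"); s=sensors.get_state(); F.append(s["contact_force"]); E.append(s["effort"])
    F=np.array(F); print("F mean",F.mean(0),"sd",F.std(0),"kg",-F.mean(0)[2]/9.81,"pos",s["ee_pos"],"op",s["opening"],"t",s["time"],"eff",np.mean(E,0)[1:3])
E
python3 - <<'E'
from h import *
weigh()
cam("wrist","w8.png")
E
```

```text
F mean [-0.0498 -0.013  -5.1476] sd [0.3483 0.44   0.2217] kg 0.5247251695189936 pos [ 0.4735 -0.1575  0.0813] op 0.057303987678062794 t 12.0 eff [-40.006  -20.5694]
```

View pics/w8.png

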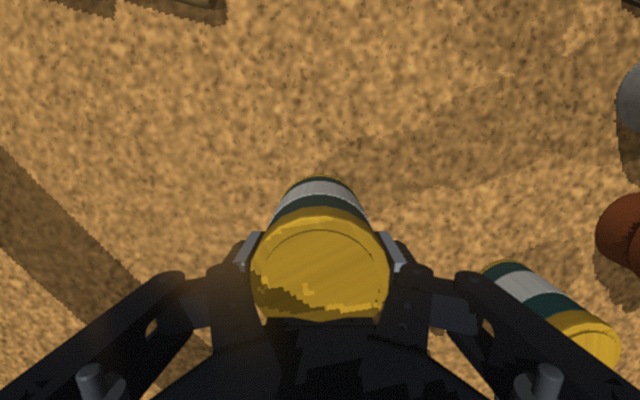

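A reads 5.15 N, or 0.525 kg. That is well inside the full tin's range and far above the 0.34 kg limit of the others. It hangs upright, with the lid at (320,265). The free-air readings averaged about 0 N, so this is the full tin. I'll raise it and carry it over.

Run:
```python
from h import *
plan([0.608,0.2158,0.205],-10)
```

```text
cur [ 0.4735 -0.1575  0.0813] yaw -10.0 q6 -0.286 F [ 0.7818  0.1678 -4.8281] op 0.057 t 12.05
units shift [ -4.9496   2.7056 -15.6396] turn [ 0.0006  0.0013 -0.0004]
```

>>> arm_command:
  motion: "-0.6 0 0 0 0 0 1;-1.5 0 0 0 0 0 1;-2.5 0 0 0 0 0 1;-3.5 0 0 0 0 0 1;-4.5 0 0 0 0 0 1;-4.95 0.1 -0.6 0 0 0 1;-4.95 0.3 -1.6 0 0 0 1;-4.95 0.5 -2.8 0 0 0 1;-4.95 0.7 -4 0 0 0 1;-4.95 0.9 -5.2 0 0 0 1"
  newtons: 60

```text
time: 12.88
ee_pos: [0.5182, -0.0322, 0.2051]
orientation: [0.542, 0.454, -0.542, 0.454]
contact_force: [-0.2, -0.4, -5.5]
opening: 0.0567
```

>>> arm_command:
  motion: "0 0.2 -1.2 0 0 0 1;0 0.4 -2.4 0 0 0 1;0 0.6 -3.6 0 0 0 1;0 0.8 -4.8 0 0 0 1;0 1 -6 0 0 0 1;0 1.2 -7.2 0 0 0 1;0 1.4 -8.3 0 0 0 1;0 1.6 -9.2 0 0 0 1;0 1.75 -9.9 0 0 0 1;0 1.8 -10.4 0 0 0 1"

```text
time: 13.72
ee_pos: [0.6082, 0.2169, 0.2043]
orientation: [0.541, 0.455, -0.541, 0.455]
contact_force: [0.7, -1.0, -5.2]
opening: 0.0569
```

>>> arm_command:
  motion: "0 0 0 0 0 0 1;0 0 0 0 0 0 1;0 0 0 0 0 0 1"

```text
time: 13.97
ee_pos: [0.607, 0.2138, 0.2047]
orientation: [-0.541, -0.454, 0.542, -0.455]
contact_force: [0.3, -0.4, -6.1]
opening: 0.057
```

Run:
```python
from h import *
weigh(4)
plan([0.608,0.2158,0.205],-10)
```

```text
F mean [ 0.4675 -0.34   -5.1119] sd [0.3057 0.5319 0.4774] kg 0.5210942781039899 pos [0.6075 0.2138 0.2052] op 0.05692889273947717 t 14.1667 eff [-51.6825 -26.6057]
cur [0.6075 0.2138 0.2052] yaw -10.06 q6 0.406 F [ 0.9014 -0.2624 -4.9361] op 0.0569 t 14.1667
units shift [ 0.0094  0.0069 -0.0811] turn [-0.0127  0.0044 -0.001 ]
```

Within 2 mm. I'll make a small trim, then check from all cameras.

>>> arm_command:
  motion: "0 0 -0.08 0 0 0 1;0 0 -0.08 0 0 0 1;0 0 -0.08 0 0 0 1;0 0 -0.08 0 0 0 1;0 0 -0.08 0 0 0 1;0 0 -0.08 0 0 0 1"

```text
time: 14.67
ee_pos: [0.608, 0.2168, 0.205]
orientation: [-0.542, -0.455, 0.542, -0.455]
contact_force: [-0.6, 0.5, -5.6]
opening: 0.0572
```

Run:
```python
from h import *
plan([0.608,0.2158,0.205],-10)
a=cam("side"); t=cam("top","t9.png")
cv2.imwrite("pics/s9.png",cv2.resize(a["image"][100:300,200:440,::-1],None,fx=3,fy=3,interpolation=cv2.INTER_CUBIC))
# tin expected at underside .162, top .248
P=[[.608,.2158,.162],[.608,.2158,.248]]; q=proj(a,P); print(q,(q-[200,100])*3)
s=sensors.get_state();print(s["joint_vel"])
```

```text
cur [0.608  0.2168 0.205 ] yaw -9.99 q6 0.409 F [-0.5579  0.5392 -5.5599] op 0.0572 t 14.6667
units shift [-0.0007  0.0075  0.0404] turn [0.0014 0.0017 0.0004]
[[278.1037 202.2477]
 [275.6422 169.3057]] [[234.3112 306.7432]
 [226.9266 207.9171]]
[-0.0008 -0.0005 -0.0009  0.0013 -0.001   0.0012]
```

View pics/s9.png

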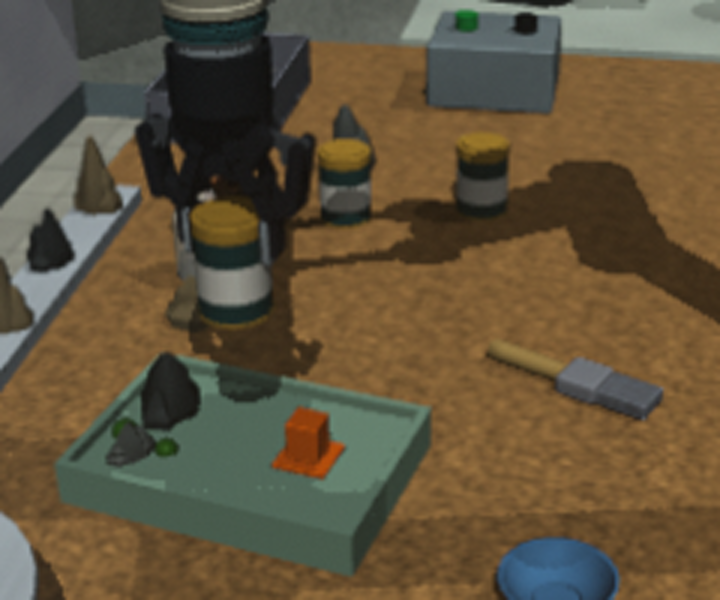

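View pics/t9.png

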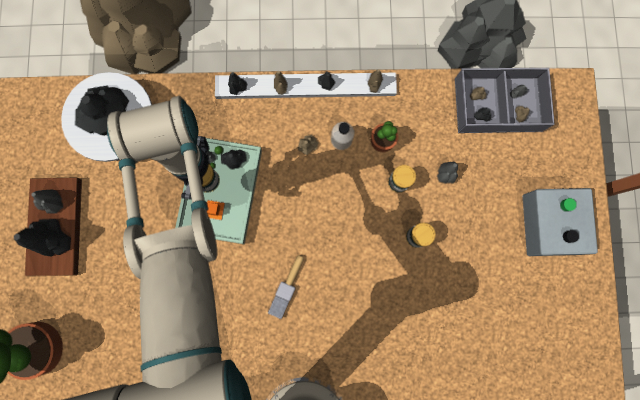

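The side crop shows the tin upright with its base at about (233,310), against a predicted 307. The plug's collar lies flat on the tray floor at (308,458). The top view shows the other two tins still standing at (403,177) and (423,235), with the bystanders unmoved. Handing in.

Run:
```python
from station import ticket
print(ticket.hand_in())
```

```text
the job is handed in; nothing more can be done
None
```

The plug is home in the drain, and the arm is holding the heaviest tin still and upright over the middle of the tray. I handed the job in at about 14.7 s.

- **Plug:** it stopped at tool height 38.6 mm under a 28 N push, against a predicted 38.7 mm for fully home. After I let go, both the wrist and side views showed its collar flat on the tray floor.
- **Tin:** the first tin I lifted weighed about 0.52 kg (5.15 N, then 5.11 N over the tray). That falls in the full tin's range and far above the 0.34 kg limit of the others, so I did not lift or touch the other two.
- **Final hold:** the tin is within about 1 mm of the tray's middle. Its underside is about 162 mm above the bench, or 12 cm above the rim.
- **Everything else:** the last top view showed the other two tins standing where they were and the bystanders unmoved.

No check failed. Single force readings scattered by up to about 1 N, so the weights are averages of several readings. I did not weigh a second tin for comparison.

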